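# Shift a vial inspection carriage to the white background and lock it with its pull knob

## Robot

A 6-joint arm with a two-finger parallel gripper is mounted at the origin on a cart in front of the work surface, level with it; the furniture and walls round the work are solid. World frame = base frame: x ahead of the robot, y to its left, z up, the work surface at z = 0. Lengths are in mm, angles in rad, forces in N, time in s.
With the tool pointing down it reaches from about 300 to 775 mm from the base axis. Payload 14.6 kg.
Tool frame: the origin (TCP) lies midway between the tips of the shut fingers; the grasp point (between the pads) lies 19 mm behind it; x points along the fingers, y is the direction in which the jaws open and shut, and the axes are right-handed (so a half turn about x gives the same grasp; the last joint's range is limited). The gripper opens to 94 mm and grips with 3 to 60 N. Pads are 16 mm wide; open, the fingers measure 119 mm over their backs; the gripper's body (75 mm by 177 mm) begins 78 mm behind the grasp point.
Start: joints at [-1.308, 0.3, 1.521, -0, 1.321, -0.067], TCP at [178.112, -520.351, 205.446] pointing down, gripper open.
Joint ranges: [-3.03, 3.03], [-0.79, 2.21], [0.23, 2.52], [-1.04, 4.18], [0, 3.07], [-2.55, 2.55]. Speed limits (rad/s): [2.22, 2.22, 2.57, 3.14, 3.14, 3.14].

## Interface

Orientations are given as a unit quaternion [x, y, z, w].
In Python, from station import ctrl, vision, job gives the robot as it stands.
- The arm moves only by the tool jog_arm, never from a script. Its argument "plan" is a list of rows, each a list of 6 numbers: the shift along the tool's x, y, z in m, then the turn, a rotation vector about the tool's x, y, z in degrees. In form: [[x, y, z, rx, ry, rz], ...]. A call has 1 to 10 rows; each row shifts and turns the commanded pose from where the row before left it, along the tool's axes as they then stand; what a row does not reach is not made up. A row lasts 1/12 s, in which the tool goes at most 41.7 mm and 7.16 degrees, less where a joint would pass 70% of its speed; a pose out of reach is approached as far as the arm can. A call with a gripper value outside its range is refused whole. "fingers" is the finger opening in m, from 0 to 0.094, set as the call begins (left out, the last holds). The fingers move at their own pace and stop on an object; "grip_force" is the grip in N (left out, the last holds). Time passes only in rows, so rows that do not move let the fingers close. It gives the time, the measured TCP pose, the force and the opening at its end, in the units of the state.
- ctrl.read_state(): the state, without advancing time (a new reading comes with each control period).
- vision.snapshot(name): name is "side" or "top"; returns (picture, depth): 384x512x3 uint8, red, green, blue; 384x512 float32, mm along the optical axis (not along the pixel's ray), 0 where there is no reading.
- vision.camera_model(name): a dict with "vfov" (degrees; the focal length in pixels is half the picture's height over the tangent of half this angle, whatever the lens; pixels are square), "cx", "cy" (the principal point, pixels), "D" ([k1, k2, p1, p2, k3] as OpenCV has them; the pictures are not rectified), "rvec" (rotation vector, rad) and "tvec" (3), from world to camera coordinates, as OpenCV has them. Camera axes: x right, y down, z forward; pixel columns grow to the right and rows downward; lengths in mm; the calibration is good to about 2 mm. A picture is of the moment at which its call begins. camera_model takes no time and is no camera call.
- job.job_done(): hands the job in, once; it reports no verdict.
Trained networks look in the newest picture that a camera, given by its name, has taken for a name from the list of things; names that differ only in an ending like _2 or _b are one class to them, and where a whole thing is asked for, a point or a joint stands for the part that bears it (a point fixed in the world has none). Each returns a list of dicts, best first, with "p" (0 to 1); they miss things now and then, are a little off and sometimes report something else, mostly with a low value. They report only what shows in the picture. A call takes as long as a camera call.
- vision.silhouettes(thing, camera): "region" (384x512 bool, what is visible of it) and "box" ([left, top, right, bottom] in pixels, round what is visible of it).
The state is a dict: "time": time; "qpos": joint angles; "qvel": joint speeds; "joint_torque": joint torques, N m; "tool_pos": TCP position; "eef_rot": TCP orientation; "contact_force": force on the tool from outside, world axes, zero at the start; "ft_torque": the same for the moment, N m; "gripper_width": finger opening in mm.
Only numpy, scipy, OpenCV 4.12 (cv2) and the standard library are available. Lean on these libraries where they do the work, as an engineer would, in place of code of your own. Each camera call takes 0.05 s, during which the arm holds its last target. There are 200 camera calls.

## Task

The three vials on the inspection station are due to be viewed against the white background panel. Pull the carriage's red locking knob straight out until it sits in its detent, slide the carriage over in front of the white panel with the knob still out, then push the knob back in and feel for the index hole there until the knob is fully home and the carriage is locked. Keep the vials standing in their nest and leave the other things on the bench where they are.

Things in the scene. Friction and masses are not known exactly. Their poses are not given: they have to be found in the camera images.
- station: Bench-top vial inspection station, fixed: white base 190 x 300 mm. Origin on the bench under the middle of the slide; x to its rear (away from the operator), y along the slide (operator's left), z up. Two background panels stand side by side at its rear; before them a carriage with the vials slides along y.
- lamp (a point): Middle of the underside of the white LED bar, 60 mm deep (x) and 300 mm long (y), fixed 285 mm above the bench over the station's front. It bars the way to the knob from straight above; coming in along the knob's own axis is free. Its end arms run back to posts. Axes as the station's.
- index_bar (a point): Fixed point on the index bar under the carriage's sloping front, at the middle hole (loading place). Two more holes, one before each panel, are in dark blocks clamped by hand: each lies anywhere within 10 mm of its panel's middle along y, so it must be found by touch. Holes are 10 mm wide, the pin 8 mm with a round end: 1 mm play either way when locked.
- carriage_mid (a point): Point on the aluminium carriage: middle of the vial nest's underside, 66 mm above the bench; axes as the station's. The carriage is 104 mm long along y; its front face (104 x 44 mm) slopes, tilted 30 degrees towards the operator, and the knob stands out from its middle.
- carriage (a joint): Slide of the carriage along the station's y, m: 0 = middle (loading place, where it starts locked), + to the operator's left, end stops at +-0.08. Friction about 1 N, 2 to 3 N with the pin riding on the bar. The panels' middles are at +0.066 and -0.066.
- knob_head (a point): Middle of the red knob's round grip part, on its axis; moves with the knob. z is the pull direction (up and towards the operator, 30 degrees from vertical), y the slide direction. The grip is 24 mm across, from 7 mm below to 7 mm above this point. Home, this point is 29 mm out from the sloping face, on which a fixed bushing (21 mm across) stands 13 mm high.
- knob_top (a point): Middle of the knob's flat outer end, 11 mm beyond knob_head along the axis; axes as knob_head's. To be pushed on.
- knob (a joint): Knob travel, m: 0 = fully home (pin 8 mm deep in a hole), 0.013 = fully out in the detent, at its stop. It resists pulling with 3 N at first, up to about 15 N near 0.010; past 0.011 it clicks and holds itself out, and takes about 13 N to push off. Off a hole it then rests at about 0.0075, sprung pin on the bar, and snaps home when the carriage slides over a hole, if nothing holds it.
- panel_white: White background panel, 5 x 128 x 222 mm, upright behind the slide, left or right; origin at the middle of its lower edge, 18 mm above the bench; axes as the station's.
- panel_black: Black background panel of the same size, on the other side; origin likewise.
- vial_1: Clear glass vial with an aluminium crimp cap and blue button, 24 mm across, 48 mm high, standing loose in a 20 mm deep white nest on the carriage; origin at the centre of its underside.
- vial_2: Clear glass vial with an aluminium crimp cap and blue button, 24 mm across, 48 mm high, standing loose in a 20 mm deep white nest on the carriage; origin at the centre of its underside.
- vial_3: Clear glass vial with an aluminium crimp cap and blue button, 24 mm across, 48 mm high, standing loose in a 20 mm deep white nest on the carriage; origin at the centre of its underside.
- timer: White bench timer, 63 x 63 x 21 mm, bystander left of the station; origin at the centre of its underside.
- tub: Small white tub with lid, 53 mm across, 46 mm high, bystander in front of the station; origin at the centre of its underside.
- marker_1: Red and white marker pen, 137 mm long, 18 mm thick, lying on the bench, bystander.

How it is judged:
By the outcome, as a careful person would: the job done as asked, in the order asked, and still so for the second after the job is handed in, with the robot touching nothing.
It also fails if it takes over 45 s, if anything falls off the work surface, if the arm or the gripper's body presses on something with over 40 N, if the wrist force passes 120 N, or if a joint passes its speed limit or range.

## Working session

There is one attempt and no reset: what is moved stays moved. The work goes in short steps, Python scripts to look and compute and a tool call to move; the robot and the scene stay as the last step left them, time stands still between calls to the robot, and variables do not carry over. Pictures are saved under pics/ and viewed, about 8 in all and at most 12, crops included, and the job is handed in when it is done.

Besides the shell and the picture viewer there is one more tool, called in YAML: its name, and indented under it one key for each argument. jog_arm: Moves the arm, as the interface text tells. Its arguments: {"type":"object","properties":{"plan":{"type":"array"},"fingers":{"type":"number"},"grip_force":{"type":"number"}},"required":["plan"]}

```bash
mkdir -p pics; cat > h.py <<'E'
import numpy as np, cv2
from scipy.spatial.transform import Rotation as R
from station import ctrl, vision, job
def cam(n):
    m=vision.camera_model(n); f=192/np.tan(np.radians(m["vfov"])/2)
    K=np.array([[f,0,m["cx"]],[0,f,m["cy"]],[0,0,1]]); return K,np.array(m["D"],float),R.from_rotvec(np.ravel(m["rvec"])).as_matrix(),np.ravel(m["tvec"])
def unproj(n,uv,z):
    K,D,Rm,t=cam(n); uv=np.asarray(uv,float).reshape(-1,1,2)
    p=cv2.undistortPoints(uv,K,D)[:,0]; z=np.ravel(z)[:,None]
    return (np.hstack([p*z,z])-t)@Rm
def cloud(n,region,dep):
    v,u=np.nonzero(region&(dep>0)); return unproj(n,np.c_[u,v],dep[v,u])
def proj(n,P):
    K,D,Rm,t=cam(n); return cv2.projectPoints(np.asarray(P,float).reshape(-1,3),cv2.Rodrigues(Rm)[0],t,K,D)[0][:,0]
E
python3 - <<'E'
from h import *
ims=[]
for n in("side","top"):
    p,d=vision.snapshot(n); np.save(f"d_{n}.npy",d); cv2.imwrite(f"pics/{n}0.png",p[...,::-1]); 
    K,D,Rm,t=cam(n); print(n,"cam at",(-Rm.T@t).round())
    for th in("knob_head","carriage","station","panel_white","panel_black","lamp","tub","timer","marker_1","vial_1"):
        for r in vision.silhouettes(th,n)[:3]:
            c=cloud(n,r["region"],d)
            if len(c): print(th,round(r["p"],2),r["box"],len(c),np.median(c,0).round(1),np.percentile(c,2,axis=0).round(),np.percentile(c,98,axis=0).round())
s=ctrl.read_state();print(s)
E
```

```text
side cam at [-27. 607. 793.]
knob_head 0.47 [274.8, 184.6, 281.5, 191.6] 45 [ 537.  -354.6   92. ] [ 527. -367.   79.] [ 547. -348.  101.]
carriage 0.94 [249.6, 175.7, 287.4, 199.7] 622 [ 579.  -367.6   66.3] [ 524. -433.   49.] [ 653. -321.   97.]
carriage 0.26 [218.0, 109.8, 323.6, 221.4] 4357 [ 574.1 -351.2   65.5] [ 468. -554.    8.] [ 739. -229.  311.]
station 0.75 [216.3, 110.9, 321.5, 223.2] 4403 [ 575.3 -351.1   65.8] [ 468. -555.    7.] [ 740. -230.  311.]
panel_white 0.69 [225.2, 141.9, 256.6, 198.8] 1343 [ 702.7 -358.3  129.2] [ 669. -421.   25.] [ 727. -313.  231.]
panel_white 0.2 [227.9, 260.4, 260.7, 279.6] 406 [452.5 -29.5  17.8] [423. -68.  -1.] [489.  -2.  22.]
panel_black 0.87 [258.9, 141.0, 289.9, 178.1] 959 [ 630.9 -493.   131. ] [ 606. -542.   29.] [ 667. -429.  197.]
lamp 0.69 [219.4, 111.1, 321.9, 218.7] 4150 [ 574.1 -352.9   64.8] [ 469. -555.    9.] [ 739. -231.  311.]
tub 0.56 [282.6, 230.9, 300.1, 254.0] 306 [ 377.2 -187.4   40.9] [ 358. -224.    2.] [ 404. -176.   48.]
timer 0.86 [228.7, 258.3, 257.3, 280.7] 401 [452.4 -28.9  17.9] [423. -68.   1.] [486.  
[... 1532 characters left out ...]
  140.] [ 668. -432.  241.]
{'time': 1.1, 'qpos': array([-1.30764409e+00,  2.99890563e-01,  1.52100405e+00,  6.87495987e-06,
        1.32069100e+00, -6.65720707e-02]), 'qvel': array([-0.00044161, -0.0008808 ,  0.00044531,  0.0010887 ,  0.00035144,
       -0.00198437]), 'joint_torque': array([ 1.35832970e-04, -5.31661212e+01, -3.52914655e+01,  7.08406884e-02,
        2.12190254e-02, -8.75839646e-06]), 'tool_pos': array([ 178.09138495, -520.35928358,  205.44904296]), 'eef_rot': array([ 0.6975218 ,  0.11604495, -0.69751662,  0.11604944]), 'contact_force': array([-0.08169396, -0.2775194 ,  0.32092664]), 'ft_torque': array([0.01017914, 0.03111165, 0.0114116 ]), 'gripper_width': 94.06682210879646}
```

```bash
python3 - <<'E'
from h import *
ims=[]
for n,(x0,y0,x1,y1) in(("side",(205,100,335,265)),("top",(265,95,415,265))):
    p=cv2.imread(f"pics/{n}0.png")[y0:y1,x0:x1]; ims.append(cv2.resize(p,(390,int(390*(y1-y0)/(x1-x0))),interpolation=3)[:440])
h=max(i.shape[0] for i in ims); cv2.imwrite("pics/c0.png",np.hstack([np.pad(i,((0,h-i.shape[0]),(0,0),(0,0))) for i in ims]))
for n in("side","top"):
    d=np.load(f"d_{n}.npy"); 
    v,u=np.mgrid[0:384,0:512]; P=unproj(n,np.c_[u.ravel(),v.ravel()],d.ravel()); P=P[(d.ravel()>0)]
    P=P[(P[:,0]>430)&(P[:,0]<780)&(P[:,1]<-200)&(P[:,1]>-600)]
    top=P[(P[:,2]>293)&(P[:,2]<330)]   # lamp top
    r=cv2.minAreaRect(top[:,:2].astype(np.float32)); print(n,"lamp",len(top),r,np.median(top[:,2]))
    base=P[(P[:,2]>10)&(P[:,2]<24)]; print("base",cv2.minAreaRect(base[:,:2].astype(np.float32)),np.median(base[:,2]))
    # panel line
    q=P[(P[:,2]>100)&(P[:,2]<236)]; 
    ax=np.array([.891,-.454]); s=q[:,:2]@ax; 
    hh,e=np.histogram(s,np.arange(s.min(),s.max(),2)); s0=e[hh.argmax()]; q=q[abs(s-s0-1)<6]
    vx,vy,_,_=cv2.fitLine(q[:,:2].astype(np.float32),cv2.DIST_HUBER,0,.01,.01).ravel(); print("panel dir deg",np.degrees(np.arctan2(vy,vx))-90, s0,len(q))
    nest=P[(P[:,2]>62)&(P[:,2]<69)]; print("z66 plate",len(nest),cv2.minAreaRect(nest[:,:2].astype(np.float32)))
E
```

```text
side lamp 1251 ((596.3004150390625, -389.1289367675781), (305.1012878417969, 183.7954559326172), 62.331546783447266) 307.32876750789575
base ((615.6954345703125, -399.3522644042969), (300.63824462890625, 238.06378173828125), 61.93795394897461) 12.67457693804237
panel dir deg -27.443264 787.8333467197848 1679
z66 plate 394 ((626.9298095703125, -404.706298828125), (304.91070556640625, 196.18374633789062), 58.191585540771484)
top lamp 2554 ((598.4804077148438, -389.3963317871094), (308.695068359375, 184.83670043945312), 62.73848342895508) 307.2496606207168
base ((586.5921020507812, -384.293701171875), (299.39178466796875, 171.86865234375), 62.64812088012695) 12.710213354476478
panel dir deg -27.197739 788.6800577039796 1489
z66 plate 536 ((683.62548828125, -431.9261474609375), (297.51995849609375, 315.65521240234375), 64.40412139892578)
```

View pics/c0.png

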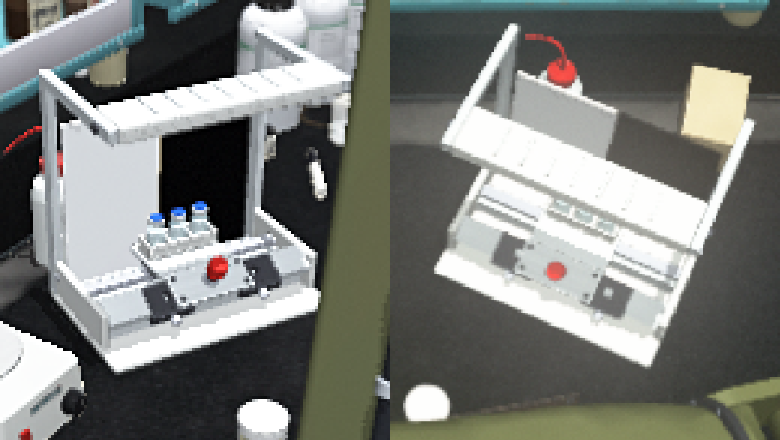

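```bash
cat >> h.py <<'E'
th=np.radians(-27.3); X=np.array([np.cos(th),np.sin(th),0]); Y=np.array([-np.sin(th),np.cos(th),0]); Z=np.array([0,0,1.])
A=-.5*X+np.sqrt(.75)*Z; B=np.cross(Y,A)
def tool(sgn=1):
    x=-A; y=sgn*Y; return np.c_[x,y,np.cross(x,y)]
def redmask(p,c,r=14):
    p=p.astype(int); m=(p[...,0]>110)&(p[...,0]>1.8*p[...,1])&(p[...,0]>1.8*p[...,2]); g=np.zeros_like(m)
    v,u=np.mgrid[0:m.shape[0],0:m.shape[1]]; return m&(abs(u-c[0])<r)&(abs(v-c[1])<r)
def cyl(n,P):
    a=np.linspace(0,2*np.pi,40); pts=[P+12*np.cos(t)*B+12*np.sin(t)*Y+h*A for t in a for h in(-7,11)]
    h=cv2.convexHull(proj(n,pts).astype(np.float32)); m=cv2.moments(h); return np.array([m["m10"],m["m01"]])/m["m00"],m["m00"]
def fitknob(pics,guess):
    from scipy.optimize import least_squares
    c={}
    for n,p in pics.items():
        v,u=np.nonzero(redmask(p,proj(n,guess)[0])); c[n]=np.array([u.mean(),v.mean()]); print(n,c[n].round(2),len(u),cyl(n,guess)[1].round(1))
    r=least_squares(lambda P:np.concatenate([cyl(n,P)[0]-c[n] for n in c]),guess); print("knob",r.x.round(1),"res px",r.fun.round(2)); return r.x
E
python3 - <<'E'
from h import *
pics={n:cv2.imread(f"pics/{n}0.png")[...,::-1] for n in("side","top")}
k=fitknob(pics,np.array([537.,-357,92]))
print("knob in X,Y:",k@X,k@Y)
for n in pics:
    d=np.load(f"d_{n}.npy");v,u=np.mgrid[0:384,0:512]; P=unproj(n,np.c_[u.ravel(),v.ravel()],d.ravel()); P=P[d.ravel()>0]
    P=P[(P[:,0]>430)&(P[:,0]<780)&(P[:,1]<-200)&(P[:,1]>-600)]
    Q=np.c_[P@X-k@X,P@Y-k@Y,P[:,2]]
    L=Q[(Q[:,2]>270)&(abs(Q[:,1])<120)&(Q[:,2]<330)]; print(n,"lamp x rel knob",np.percentile(L[:,0],[1,99]).round(),"z",np.percentile(L[:,2],[1,50,99]).round())
    L=Q[(Q[:,2]>295)]; print("lamp y",np.percentile(L[:,1],[.5,99.5]).round())
    b=Q[(Q[:,2]>9)&(Q[:,2]<20)]; print("base",np.percentile(b,[.5,99.5],axis=0).round())
    for s in(1,-1):
        pl=Q[(Q[:,2]>150)&(Q[:,2]<236)&(Q[:,0]>90)&(abs(Q[:,1])<135)]
    print("panels y",np.percentile(pl[:,1],[.5,99.5]).round(), np.percentile(pl[:,0],[5,50,95]).round())
s=ctrl.read_state(); R0=R.from_quat(s["eef_rot"]).as_matrix()
print("R0",R0.round(3).tolist())
pre=k+120*A-16*A   # TCP: grasp 3mm out => tcp = k+3A-19A
for sg in(1,-1):
    Rt=tool(sg); print(sg,"rotvec",np.degrees(R.from_matrix(R0.T@Rt).as_rotvec()).round(2),"shift tool",(Rt.T@(pre-s["tool_pos"])).round(1),pre.round())
E
```

```text
Traceback (most recent call last):
  File "h.py", line 29, in fitknob
    v,u=np.nonzero(redmask(p,proj(n,guess)[0])); c[n]=np.array([u.mean(),v.mean()]); print(n,c[n].round(2),len(u),cyl(n,guess)[1].round(1))
                                                                                                                  ^^^^^^^^^^^^^^^^^^^^^
AttributeError: 'float' object has no attribute 'round'
```

```bash
sed -i 's/cyl(n,guess)\[1\].round(1)/round(cyl(n,guess)[1],1)/' h.py
python3 - <<'E'
from h import *
pics={n:cv2.imread(f"pics/{n}0.png")[...,::-1] for n in("side","top")}
k=fitknob(pics,np.array([537.,-357,92]))
print("knob in X,Y:",k@X,k@Y)
for n in pics:
    d=np.load(f"d_{n}.npy");v,u=np.mgrid[0:384,0:512]; P=unproj(n,np.c_[u.ravel(),v.ravel()],d.ravel()); P=P[d.ravel()>0]
    P=P[(P[:,0]>430)&(P[:,0]<780)&(P[:,1]<-200)&(P[:,1]>-600)]
    Q=np.c_[P@X-k@X,P@Y-k@Y,P[:,2]]
    L=Q[(Q[:,2]>270)&(abs(Q[:,1])<120)&(Q[:,2]<330)]; print(n,"lamp x rel knob",np.percentile(L[:,0],[1,99]).round(),"z",np.percentile(L[:,2],[1,50,99]).round())
    L=Q[(Q[:,2]>295)]; print("lamp y",np.percentile(L[:,1],[.5,99.5]).round())
    b=Q[(Q[:,2]>9)&(Q[:,2]<20)]; print("base",np.percentile(b,[.5,99.5],axis=0).round())
    pl=Q[(Q[:,2]>150)&(Q[:,2]<236)&(Q[:,0]>90)&(abs(Q[:,1])<135)]
    print("panels y",np.percentile(pl[:,1],[.5,99.5]).round(), np.percentile(pl[:,0],[5,50,95]).round())
s=ctrl.read_state(); R0=R.from_quat(s["eef_rot"]).as_matrix()
print("R0",R0.round(3).tolist())
pre=k+120*A-16*A   # TCP: grasp 3mm out => tcp = k+3A-19A
for sg in(1,-1):
    Rt=tool(sg); print(sg,"rotvec",np.degrees(R.from_matrix(R0.T@Rt).as_rotvec()).round(2),"shift tool",(Rt.T@(pre-s["tool_pos"])).round(1),pre.round())
E
```

```text
side [277.1  188.85] 41 50.3
top [328.   198.74] 35 49.9
knob [ 537. -357.   92.] res px [ 0.17 -0.8  -0.64  0.54]
knob in X,Y: 640.9253468604807 -70.94154041230084
side lamp x rel knob [-24.  36.] z [289. 308. 313.]
lamp y [-151.  150.]
base [[ -29. -147.    9.]
 [ 152.  148.   20.]]
panels y [-131.  127.] [144. 148. 152.]
top lamp x rel knob [-22.  39.] z [289. 308. 314.]
lamp y [-151.  149.]
base [[ -27. -149.    9.]
 [ 142.  146.   20.]]
panels y [-131.  128.] [146. 149. 152.]
R0 [[0.0, 0.324, -0.946], [-0.0, -0.946, -0.324], [-1.0, 0.0, -0.0]]
1 rotvec [-130.06  -14.86   34.85] shift tool [116.3 309.8 154.6] [ 491. -333.  182.]
-1 rotvec [45.11 28.34 12.09] shift tool [ 116.3 -309.8 -154.6] [ 491. -333.  182.]
```

jog_arm:
  plan:
    - [0,0,0,5.64,3.54,1.51]
    - [0,0,0,5.64,3.54,1.51]
    - [0,0,0,5.64,3.54,1.51]
    - [0,0,0,5.64,3.54,1.51]
    - [0,0,0,5.64,3.54,1.51]
    - [0,0,0,5.64,3.54,1.51]
    - [0,0,0,5.64,3.54,1.51]
    - [0,0,0,5.64,3.54,1.51]
  fingers: 0.06

```text
time: 1.77
tool_pos: [177.8, -520.6, 205.7]
eef_rot: [0.842, -0.207, -0.484, -0.119]
contact_force: [0.5, -0.6, 0.0]
gripper_width: 60.0
```

jog_arm:
  plan:
    - [0.004,-0.018,-0.009,0,0,0]
    - [0.005,-0.018,-0.009,0,0,0]
    - [0.005,-0.018,-0.009,0,0,0]
    - [0.005,-0.018,-0.009,0,0,0]
    - [0.005,-0.018,-0.009,0,0,0]
    - [0.005,-0.018,-0.009,0,0,0]
    - [0.005,-0.018,-0.009,0,0,0]
    - [0.005,-0.018,-0.009,0,0,0]
    - [0.005,-0.018,-0.009,0,0,0]
    - [0.005,-0.018,-0.009,0,0,0]

```text
time: 2.6
tool_pos: [352.5, -406.7, 208.1]
eef_rot: [0.842, -0.204, -0.486, -0.118]
contact_force: [0.7, -0.4, 0.5]
gripper_width: 59.9
```

```bash
sed -i 's/in c\]),guess)/in c]),guess,diff_step=2e-3)/' h.py
cat >> h.py <<'E'
def goto(P,sg=-1):
    s=ctrl.read_state(); Rm=R.from_quat(s["eef_rot"]).as_matrix()
    print("t",s["time"],"tcp",s["tool_pos"].round(1),"F(A,Y,B)",[round(float(s["contact_force"]@w),1) for w in(A,Y,B)],"w",round(s["gripper_width"],1))
    print("shift tool mm",(Rm.T@(P-s["tool_pos"])).round(1),"rot deg",np.degrees(R.from_matrix(Rm.T@tool(sg)).as_rotvec()).round(2))
E
python3 - <<'E'
from h import *
pics={n:cv2.imread(f"pics/{n}0.png")[...,::-1] for n in("side","top")}
k=fitknob(pics,np.array([537.,-357,92])); print(k@X,k@Y)
goto(k+104*A)
E
```

```text
side [277.1  188.85] 41 50.3
top [328.   198.74] 35 49.9
knob [ 540.6 -360.1   86.6] res px [-0.29 -0.19  0.07  0.31]
645.5080660926218 -72.01620362021103
t 2.6 tcp [ 352.5 -406.7  208.1] F(A,Y,B) [0.0, -0.0, 0.9] w 59.9
shift tool mm [  74.1 -127.7  -65.4] rot deg [-0.    0.   -0.01]
```

```bash
python3 - <<'E'
from h import *
k=np.array([538.8,-358.5,89.])
for n in("side","top"):
    p=cv2.imread(f"pics/{n}0.png")[...,::-1]; d=np.load(f"d_{n}.npy")
    q=p.astype(int); m=redmask(p,proj(n,k)[0],9)
    v,u=np.nonzero(m); D=unproj(n,np.c_[u,v],d[v,u])-k
    print(n,"red A",np.percentile(D@A,[5,25,50,75,95]).round(1),"Y",np.percentile(D@Y,[2,50,98]).round(1),"B",np.percentile(D@B,[2,50,98]).round(1))
    vv,uu=np.mgrid[0:384,0:512]; P=unproj(n,np.c_[uu.ravel(),vv.ravel()],d.ravel())-k
    s=(d.ravel()>0)&(abs(P@Y)<45)&(abs(P@B)<18)&(P@A<-20)&(P@A>-40); F=P[s]; F=F[abs(F@Y)>17]
    print("face A",np.percentile(F@A,[10,50,90]).round(1),len(F))
    s=(d.ravel()>0)&(abs(P@Y)<90)&(abs(P@B)<60)&(abs(P@A+29)<6); F=P[s]; print("face Y",np.percentile(F@Y,[1,99]).round(1),"B",np.percentile(F@B,[1,99]).round(1))
    w=q[v.min()-2:v.max()+3,u.min()-2:u.max()+3]; print(w[...,0]-w[...,1])
E
```

```text
side red A [-5.2 -0.3  5.4  8.3  9.7] Y [-8.5  2.6 10.1] B [-10.8  -2.8   7.5]
face A [-35.  -31.8 -29.5] 116
face Y [-52.5  50.8] B [-22.   22.2]
[[  0   0   0   0   0   0   0   0   0  -3  -3]
 [  0   0   0   0   0   0 -13 -10  -6  -9  -7]
 [  0   0 -10 -14  32  72  94   5 -15 -10  -7]
 [ -7  -8 -16  70 156 165 160 132  49 -15  -7]
 [ -9 -12  34 146 166 160 160 164 148 -19 -10]
 [ -9 -15  76 144 163 162 180 187 187 -22 -12]
 [-10  10 101 122 178 173 170 173 189 -22  -9]
 [-10 -12 110 108 132 161 162 166  94 -18  -8]
 [ -7 -12  90 113 110 106 104  96  12 -12  -8]
 [ -6 -10  33 136 135 115 155  41 -12 -11  -7]
 [ -6  -5  -6  20  39  -1  -5  -9 -11  -9  -7]
 [ -8  -6  -6  -9  -8 -11 -11 -10  -9  -7  -7]]
top red A [ 1.7  4.   6.3  8.5 11.6] Y [-9.6 -0.5  8.1] B [-7.2  1.6 10.7]
face A [-37.4 -33.  -29.1] 181
face Y [-52.3  75.8] B [-19.9  22.6]
[[ -9  -7  -6  -7  -8  -2  -4  -7  -6  -7  -5]
 [ -7  -8  -6   2   8  30  21   5  -3  -6  -7]
 [ -7  -6   4  52  94 107 105  80  15  -4  -7]
 [ -6  -5  42 104 114 112 111 112  87  11  -4]
 [ -6   8 102 123 112 113 111 115 105  52   2]
 [ -6  15 137 147 130 130 119 113 103  45  -1]
 [ -7   6 131 157 160 156 143 118  76  21  -3]
 [ -6  -7  31 137 154 158 158 116  45   1  -8]
 [ -8  -6  -6  24  77 103  66  43   1  -7  -4]
 [ -7  -5  -5  -6  -5   1  -5  -5  -6  -5  -6]
 [ -1  -3  -5  -7  -5  -5  -8  -7  -7  -5  -6]]
```

```bash
echo 'k0=np.array([539.5,-359.7,88.0])' >> h.py; python3 - <<'E'
from h import *
goto(k0-16*A)
E
```

```text
t 2.6 tcp [ 352.5 -406.7  208.1] F(A,Y,B) [0.0, -0.0, 0.9] w 59.9
shift tool mm [ 192.3 -127.6  -65.1] rot deg [-0.    0.   -0.01]
```

jog_arm:
  plan:
    - [0.008,-0.016,-0.0081,0,0,0]
    - [0.008,-0.016,-0.0081,0,0,0]
    - [0.008,-0.016,-0.0081,0,0,0]
    - [0.008,-0.016,-0.0081,0,0,0]
    - [0.008,-0.016,-0.0081,0,0,0]
    - [0.008,-0.016,-0.0081,0,0,0]
    - [0.008,-0.016,-0.0081,0,0,0]
    - [0.008,-0.0156,-0.0084,0,0,0]

```text
time: 3.27
tool_pos: [489.6, -333.9, 185.0]
eef_rot: [0.842, -0.204, -0.486, -0.118]
contact_force: [-0.9, -0.5, -0.6]
gripper_width: 59.9
```

jog_arm:
  plan:
    - [0.02,0,0,0,0,0]
    - [0.02,0,0,0,0,0]
    - [0.02,0,0,0,0,0]
    - [0.02,0,0,0,0,0]
    - [0.015,0,0,0,0,0]
    - [0,0,0,0,0,0]

```text
time: 3.77
tool_pos: [530.8, -355.9, 99.9]
eef_rot: [0.841, -0.204, -0.488, -0.119]
contact_force: [-0.4, 0.2, 0.2]
gripper_width: 60.2
```

```bash
python3 - <<'E'
from h import *
ims=[]
for n,(x0,y0,x1,y1) in(("side",(235,120,335,220)),("top",(280,130,380,230))):
    p,d=vision.snapshot(n); ims.append(cv2.resize(p[y0:y1,x0:x1,::-1],(400,400),interpolation=3))
cv2.imwrite("pics/c1.png",np.hstack(ims)); goto(k0-16*A)
E
```

```text
t 3.8667 tcp [ 530.8 -356.2  102.7] F(A,Y,B) [-0.1, 0.4, 0.1] w 60.1
shift tool mm [33.4 -0.9 -0.8] rot deg [-0.01  0.07  0.01]
```

View pics/c1.png

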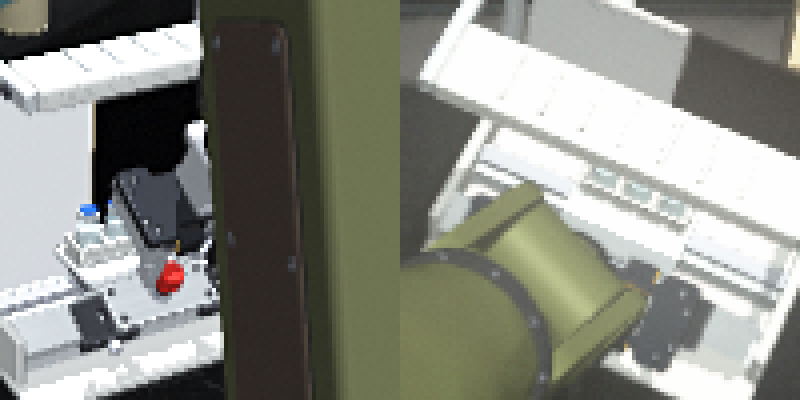

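jog_arm:
  plan:
    - [0.007,-0.0002,-0.0002,0,0,0]
    - [0.007,-0.0002,-0.0002,0,0,0]
    - [0.007,-0.0002,-0.0002,0,0,0]
    - [0.007,-0.0002,-0.0002,0,0,0]
    - [0.005,0,0,0,0,0]
    - [0,0,0,0,0,0]
    - [0,0,0,0,0,0]

```text
time: 4.45
tool_pos: [546.6, -363.4, 74.2]
eef_rot: [0.841, -0.204, -0.486, -0.118]
contact_force: [-0.2, -0.2, 0.3]
gripper_width: 60.2
```

jog_arm:
  plan:
    - [0,0,0,0,0,0]
    - [0,0,0,0,0,0]
    - [0,0,0,0,0,0]
    - [0,0,0,0,0,0]
    - [0,0,0,0,0,0]
    - [0,0,0,0,0,0]
    - [0,0,0,0,0,0]
  fingers: 0.015
  grip_force: 40

```text
time: 5.03
tool_pos: [546.6, -363.5, 74.7]
eef_rot: [0.841, -0.204, -0.486, -0.118]
contact_force: [-1.4, 1.0, 0.8]
gripper_width: 23.1
```

```bash
python3 - <<'E'
from h import *
ims=[]
for n,(x0,y0,x1,y1) in(("side",(245,150,305,210)),):
    p,d=vision.snapshot(n); ims.append(cv2.resize(p[y0:y1,x0:x1,::-1],(480,480),interpolation=3))
cv2.imwrite("pics/c2.png",np.hstack(ims)); goto(k0-16*A)
E
```

```text
t 5.0833 tcp [ 546.6 -363.5   74.7] F(A,Y,B) [0.8, 0.1, -0.0] w 22.7
shift tool mm [ 0.4 -0.1  0.3] rot deg [-0.    0.02 -0.  ]
```

View pics/c2.png

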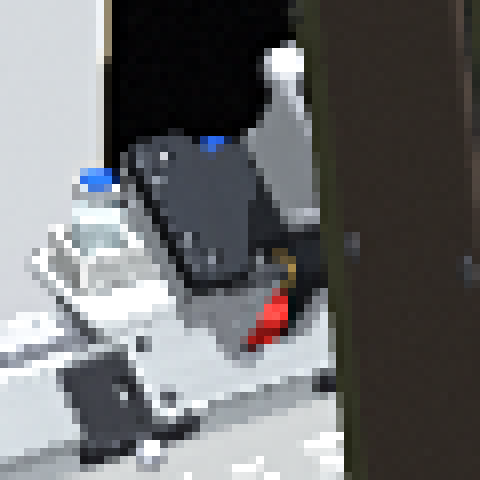

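jog_arm:
  plan:
    - [-0.002,0,0,0,0,0]
    - [-0.002,0,0,0,0,0]
    - [-0.002,0,0,0,0,0]
    - [-0.001,0,0,0,0,0]
    - [0,0,0,0,0,0]
    - [0,0,0,0,0,0]
  grip_force: 50

```text
time: 5.58
tool_pos: [543.5, -361.9, 80.7]
eef_rot: [0.841, -0.204, -0.486, -0.118]
contact_force: [3.2, -2.3, -2.8]
gripper_width: 22.5
```

```bash
python3 - <<'E'
from h import *
goto(k0-16*A)
E
```

```text
t 5.5833 tcp [ 543.5 -361.9   80.7] F(A,Y,B) [-4.4, -0.5, 2.0] w 22.5
shift tool mm [ 7.4 -0.1  0.3] rot deg [-0.    0.02 -0.  ]
```

jog_arm:
  plan:
    - [-0.001,0,0,0,0,0]
    - [-0.001,0,0,0,0,0]
    - [-0.001,0,0,0,0,0]
    - [0,0,0,0,0,0]
    - [0,0,0,0,0,0]

```text
time: 6.0
tool_pos: [542.2, -361.3, 83.0]
eef_rot: [0.841, -0.204, -0.486, -0.118]
contact_force: [6.4, -3.4, -8.1]
gripper_width: 22.7
```

jog_arm:
  plan:
    - [-0.001,0,0,0,0,0]
    - [-0.001,0,0,0,0,0]
    - [-0.001,0,0,0,0,0]
    - [0,0,0,0,0,0]
    - [0,0,0,0,0,0]

```text
time: 6.42
tool_pos: [540.8, -360.5, 86.0]
eef_rot: [0.841, -0.204, -0.486, -0.118]
contact_force: [0.8, 0.9, 0.1]
gripper_width: 22.2
```

```bash
python3 - <<'E'
from h import *
goto(k0-16*A)
E
```

```text
t 6.4167 tcp [ 540.8 -360.5   86. ] F(A,Y,B) [-0.1, 1.2, 0.3] w 22.2
shift tool mm [13.5 -0.1  0.3] rot deg [-0.    0.02 -0.  ]
```

jog_arm:
  plan:
    - [-0.001,0,0,0,0,0]
    - [-0.001,0,0,0,0,0]
    - [0,0,0,0,0,0]
    - [0,0,0,0,0,0]

```text
time: 6.75
tool_pos: [540.3, -360.3, 86.3]
eef_rot: [0.841, -0.205, -0.486, -0.118]
contact_force: [21.8, -11.7, -22.8]
gripper_width: 22.5
```

```bash
python3 - <<'E'
from h import *
goto(k0-16*A)
p,d=vision.snapshot("side"); cv2.imwrite("pics/c3.png",cv2.resize(p[150:210,245:305,::-1],(480,480),interpolation=3))
E
```

```text
t 6.75 tcp [ 540.3 -360.3   86.3] F(A,Y,B) [-32.1, -0.4, 10.1] w 22.5
shift tool mm [14.  -0.1 -0. ] rot deg [-0.02  0.03 -0.01]
```

View pics/c3.png

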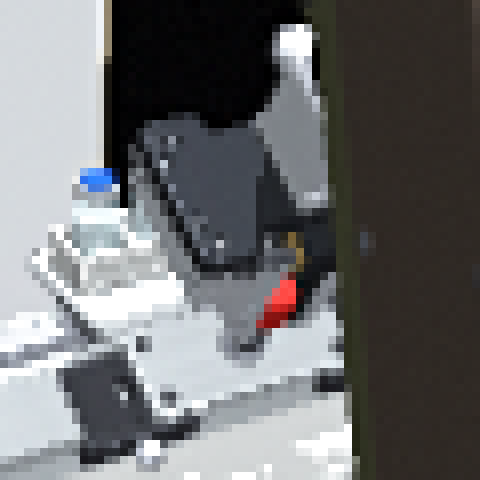

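jog_arm:
  plan:
    - [0.0015,0,0,0,0,0]
    - [0,0,0,0,0,0]
    - [0,-0.0015,0,0,0,0]
    - [0,-0.0025,0,0,0,0]
    - [0,-0.003,0,0,0,0]
    - [0,-0.003,0,0,0,0]
    - [0,-0.003,0,0,0,0]
    - [0,-0.003,0,0,0,0]
    - [0,-0.003,0,0,0,0]
    - [0,-0.003,0,0,0,0]

```text
time: 7.63
tool_pos: [550.8, -340.9, 86.1]
eef_rot: [0.841, -0.205, -0.486, -0.118]
contact_force: [7.4, -5.5, -8.0]
gripper_width: 22.4
```

```bash
python3 - <<'E'
from h import *
goto(k0-3*A+56.5*Y)
E
```

```text
t 7.6333 tcp [ 550.8 -340.9   86.1] F(A,Y,B) [-11.5, -1.5, 3.9] w 22.4
shift tool mm [  0.6 -34.7   0.3] rot deg [-0.01  0.01 -0.02]
```

jog_arm:
  plan:
    - [0.0005,-0.003,0,0,0,0]
    - [0,-0.0035,0,0,0,0]
    - [0,-0.0035,0,0,0,0]
    - [0,-0.0035,0,0,0,0]
    - [0,-0.0035,0,0,0,0]
    - [0,-0.0035,0,0,0,0]
    - [0,-0.0035,0,0,0,0]
    - [0,-0.003,0,0,0,0]
    - [0,-0.0025,0,0,0,0]
    - [0,-0.0015,0,0,0,0]

```text
time: 8.47
tool_pos: [565.4, -313.2, 86.0]
eef_rot: [0.842, -0.204, -0.486, -0.118]
contact_force: [1.2, -2.3, 0.6]
gripper_width: 22.2
```

jog_arm:
  plan:
    - [0,-0.0015,0,0,0,0]
    - [0,-0.001,0,0,0,0]
    - [0,0,0,0,0,0]
    - [0,0,0,0,0,0]

```text
time: 8.8
tool_pos: [566.4, -311.2, 86.0]
eef_rot: [0.842, -0.204, -0.486, -0.118]
contact_force: [2.7, -0.8, 0.6]
gripper_width: 22.4
```

```bash
python3 - <<'E'
from h import *
goto(k0-3*A+56.5*Y)
p,d=vision.snapshot("side"); cv2.imwrite("pics/c4.png",cv2.resize(p[150:210,235:305,::-1],(560,480),interpolation=3))
E
```

```text
t 8.8 tcp [ 566.4 -311.2   86. ] F(A,Y,B) [-0.9, 0.5, 2.7] w 22.4
shift tool mm [ 0.4 -1.   0.4] rot deg [-0.    0.01  0.01]
```

View pics/c4.png

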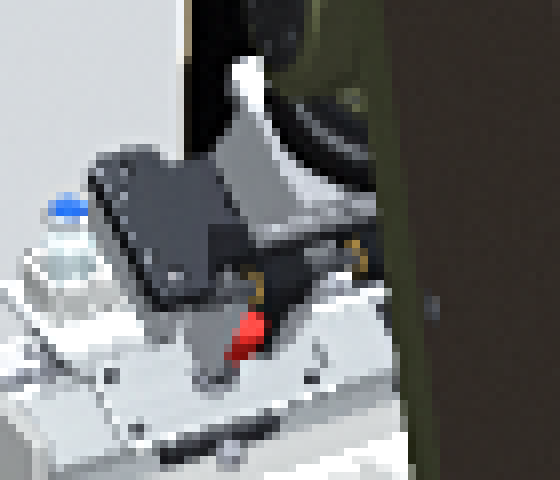

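jog_arm:
  plan:
    - [0,-0.001,0,0,0,0]
    - [0.001,0,0,0,0,0]
    - [0.001,0,0,0,0,0]
    - [0.001,0,0,0,0,0]
    - [0.001,0,0,0,0,0]
    - [0.001,0,0,0,0,0]
    - [0,0,0,0,0,0]
    - [0,0,0,0,0,0]

```text
time: 9.52
tool_pos: [569.2, -311.6, 81.2]
eef_rot: [0.842, -0.204, -0.486, -0.118]
contact_force: [8.5, -4.4, -3.6]
gripper_width: 22.4
```

```bash
python3 - <<'E'
from h import *
goto(k0-16*A+56.5*Y)
E
```

```text
t 9.5167 tcp [ 569.2 -311.6   81.2] F(A,Y,B) [-7.9, -0.1, 6.5] w 22.4
shift tool mm [ 8.  -0.2  0.3] rot deg [-0.01  0.01 -0.01]
```

jog_arm:
  plan:
    - [0,0,0,0,0,0]
    - [0,0,0,0,0,0]
    - [0,0,0,0,0,0]
  fingers: 0.026

```text
time: 9.77
tool_pos: [568.6, -311.2, 81.0]
eef_rot: [0.841, -0.204, -0.487, -0.118]
contact_force: [-0.0, -0.2, -0.2]
gripper_width: 25.7
```

```bash
cat >> h.py <<'E'
def look(name,box=(235,150,305,210)):
    p,d=vision.snapshot("side"); x0,y0,x1,y1=box; cv2.imwrite(f"pics/{name}.png",cv2.resize(p[y0:y1,x0:x1,::-1],None,fx=8,fy=8,interpolation=3))
    v,u=np.nonzero(redmask(p,(263,185),22)); c=unproj("side",np.c_[u,v],d[v,u]); c=c[d[v,u]>0]
    print("red n",len(u),"px",u.mean().round(2),v.mean().round(2),"A,Y rel k0",(np.median(c,0)-k0)@A,(np.median(c,0)-k0)@Y)
E
python3 - <<'E'
from h import *
goto(k0-16*A+56.5*Y); look("c5")
p=cv2.imread("pics/c4.png")[...,::-1]; p=cv2.resize(p,(70,60),interpolation=cv2.INTER_AREA); v,u=np.nonzero(redmask(p,(30,40),25)); print("c4 red",len(u),u.mean()+235,v.mean()+150)
E
```

```text
t 9.7667 tcp [ 568.6 -311.2   81. ] F(A,Y,B) [-0.2, -0.2, -0.0] w 25.7
shift tool mm [ 8.1 -0.1 -0.4] rot deg [-0.01  0.09  0.  ]
red n 22 px 264.27 193.41 A,Y rel k0 6.475977813651231 55.2558077395106
c4 red 19 265.36842105263156 191.8421052631579
```

jog_arm:
  plan:
    - [0.002,0,0,0,0,0]
    - [0.002,0,0,0,0,0]
    - [0,-0.0007,0,0,0,0]
    - [0,-0.0007,0,0,0,0]
    - [0,-0.0007,0,0,0,0]
    - [0,-0.0007,0,0,0,0]
    - [0,0,0,0,0,0]

```text
time: 10.4
tool_pos: [571.9, -309.9, 77.9]
eef_rot: [0.841, -0.204, -0.486, -0.118]
contact_force: [-0.7, -2.2, -1.4]
gripper_width: 26.0
```

```bash
python3 - <<'E'
from h import *
goto(k0-12*A+60*Y); look("c6")
E
```

```text
t 10.4 tcp [ 571.9 -309.9   77.9] F(A,Y,B) [-1.4, -2.3, -0.4] w 26.0
shift tool mm [ 0.3 -0.9  0.1] rot deg [-0.    0.04 -0.01]
red n 24 px 263.67 193.58 A,Y rel k0 7.69928284040839 57.89452282169613
```

jog_arm:
  plan:
    - [0,-0.0007,0,0,0,0]
    - [0,-0.0007,0,0,0,0]
    - [0,-0.0007,0,0,0,0]
    - [0,-0.0007,0,0,0,0]

```text
time: 10.78
tool_pos: [572.6, -308.7, 78.1]
eef_rot: [0.841, -0.205, -0.486, -0.118]
contact_force: [-10.5, -14.9, -0.1]
gripper_width: 26.1
```

jog_arm:
  plan:
    - [0,-0.0007,0,0,0,0]
    - [0,-0.0007,0,0,0,0]
    - [0,-0.0007,0,0,0,0]
    - [0,-0.0007,0,0,0,0]

```text
time: 11.12
tool_pos: [573.1, -307.8, 78.1]
eef_rot: [0.841, -0.206, -0.486, -0.118]
contact_force: [-19.1, -27.4, 0.0]
gripper_width: 26.2
```

```bash
python3 - <<'E'
from h import *
goto(k0-12*A+66*Y); look("c7")
E
```

```text
t 11.1167 tcp [ 573.1 -307.8   78.1] F(A,Y,B) [2.2, -33.1, -3.8] w 26.2
shift tool mm [ 0.4 -4.5  0.3] rot deg [-0.07  0.   -0.21]
red n 23 px 262.91 193.74 A,Y rel k0 6.574414553997052 61.81074613299748
```

jog_arm:
  plan:
    - [0,0.001,0,0,0,0]
    - [0,0.001,0,0,0,0]
    - [0,0.001,0,0,0,0]
    - [0,0,0,0,0,0]
    - [0,0,0,0,0,0]

```text
time: 11.58
tool_pos: [572.4, -309.0, 78.0]
eef_rot: [0.841, -0.205, -0.486, -0.118]
contact_force: [-8.6, -12.6, -0.5]
gripper_width: 25.8
```

```bash
python3 - <<'E'
from h import *
goto(k0-12*A+66*Y); look("c8")
E
```

```text
t 11.5833 tcp [ 572.4 -309.    78. ] F(A,Y,B) [0.5, -15.2, -1.9] w 25.8
shift tool mm [ 0.3 -5.8  0.2] rot deg [-0.05  0.02 -0.1 ]
red n 23 px 263.43 193.57 A,Y rel k0 7.434340807771177 59.00358010018434
```

View pics/c8.png

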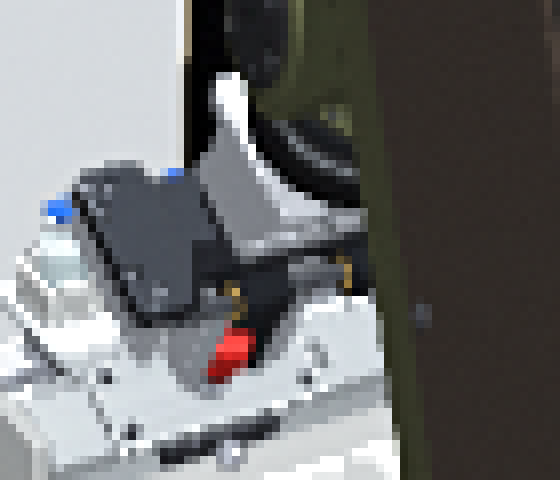

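jog_arm:
  plan:
    - [0,0.0007,0,0,0,0]
    - [0,0.0008,0,0,0,0]
    - [0,0,0,0,0,0]
    - [0,0,0,0,0,0]

```text
time: 11.97
tool_pos: [572.1, -309.5, 78.0]
eef_rot: [0.841, -0.205, -0.486, -0.118]
contact_force: [-4.4, -7.0, -1.2]
gripper_width: 26.2
```

```bash
python3 - <<'E'
from h import *
goto(k0-12*A+66*Y); look("c9")
print([proj("side",k0+y*Y+a*A)[0].round(1) for y,a in((58,7.5),(58,0),(60,0))])
E
```

```text
t 11.9667 tcp [ 572.1 -309.5   78. ] F(A,Y,B) [-0.7, -8.2, -1.2] w 26.2
shift tool mm [ 0.3 -6.4  0.2] rot deg [-0.03  0.03 -0.04]
red n 25 px 263.6 193.6 A,Y rel k0 6.259930779853615 58.301000399510535
[array([263. , 191.9]), array([262.5, 192.9]), array([262. , 193.1])]
```

jog_arm:
  plan:
    - [0,0.0008,0,0,0,0]
    - [0,0.0008,0,0,0,0]
    - [0,0,0,0,0,0]
    - [0,0,0,0,0,0]
  fingers: 0.03

```text
time: 12.35
tool_pos: [571.9, -310.2, 78.2]
eef_rot: [0.842, -0.204, -0.486, -0.118]
contact_force: [-1.1, -0.8, 0.1]
gripper_width: 30.1
```

jog_arm:
  plan:
    - [-0.008,0,0,0,0,0]
    - [-0.01,0,0,0,0,0]
    - [-0.01,0,0,0,0,0]
    - [-0.01,0,0,0,0,0]
    - [-0.006,0,0,0,0,0]
    - [0,0,0,0,0,0]
    - [0,0,0,0,0,0]

```text
time: 12.93
tool_pos: [552.3, -300.3, 116.8]
eef_rot: [0.842, -0.204, -0.486, -0.118]
contact_force: [0.4, -0.5, 0.4]
gripper_width: 30.2
```

jog_arm:
  plan:
    - [0,0,0,0,0,0]
    - [0,0,0,0,0,0]
    - [0,0,0,0,0,0]
    - [0,0,0,0,0,0]
    - [0,0,0,0,0,0]
  fingers: 0.0
  grip_force: 20

```text
time: 13.35
tool_pos: [552.2, -300.2, 115.9]
eef_rot: [0.841, -0.204, -0.486, -0.118]
contact_force: [0.3, 0.8, -0.3]
gripper_width: 1.6
```

```bash
python3 - <<'E'
from h import *
goto(k0+11*A+57.5*Y); look("c10")
E
```

```text
t 13.35 tcp [ 552.2 -300.2  115.9] F(A,Y,B) [-0.2, 0.9, -0.3] w 1.6
shift tool mm [21.1  1.2  0.1] rot deg [-0.01  0.05  0.  ]
red n 40 px 262.55 193.05 A,Y rel k0 6.597013050107771 61.40947209195742
```

View pics/c10.png

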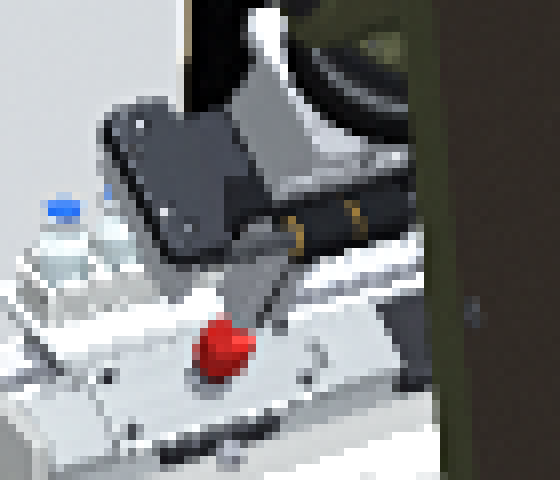

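jog_arm:
  plan:
    - [0.004,0,0,0,0,0]
    - [0.004,0,0,0,0,0]
    - [0.004,0,0,0,0,0]
    - [0.003,0,0,0,0,0]
    - [0.002,0,0,0,0,0]
    - [0.001,0,0,0,0,0]
    - [0,0,0,0,0,0]
    - [0,0,0,0,0,0]

```text
time: 14.07
tool_pos: [560.2, -304.4, 100.6]
eef_rot: [0.841, -0.204, -0.486, -0.118]
contact_force: [-0.6, -0.6, 0.6]
gripper_width: 0.5
```

jog_arm:
  plan:
    - [0.001,0,0,0,0,0]
    - [0.001,0,0,0,0,0]
    - [0.001,0,0,0,0,0]
    - [0,0,0,0,0,0]
    - [0,0,0,0,0,0]

```text
time: 14.48
tool_pos: [561.6, -305.1, 97.9]
eef_rot: [0.841, -0.204, -0.486, -0.118]
contact_force: [-0.6, 0.3, 0.7]
gripper_width: 0.2
```

```bash
python3 - <<'E'
from h import *
goto(k0+11*A+57.5*Y)
E
```

```text
t 14.4833 tcp [ 561.6 -305.1   97.9] F(A,Y,B) [0.9, -0.0, -0.2] w 0.2
shift tool mm [0.3 1.2 0.2] rot deg [-0.01  0.03 -0.  ]
```

jog_arm:
  plan:
    - [0.0008,0,0,0,0,0]
    - [0.0008,0,0,0,0,0]
    - [0.0004,0,0,0,0,0]
    - [0,0,0,0,0,0]
    - [0,0,0,0,0,0]

```text
time: 14.9
tool_pos: [562.5, -305.5, 96.2]
eef_rot: [0.841, -0.204, -0.486, -0.118]
contact_force: [-0.2, 0.2, 0.3]
gripper_width: 0.7
```

```bash
python3 - <<'E'
from h import *
goto(k0+11*A+57.5*Y)
E
```

```text
t 14.9 tcp [ 562.5 -305.5   96.2] F(A,Y,B) [0.4, 0.1, -0.1] w 0.7
shift tool mm [-1.7  1.2  0.3] rot deg [-0.01  0.03 -0.  ]
```

jog_arm:
  plan:
    - [0.0008,0,0,0,0,0]
    - [0.0008,0,0,0,0,0]
    - [0,0,0,0,0,0]
    - [0,0,0,0,0,0]

```text
time: 15.23
tool_pos: [563.1, -305.8, 95.7]
eef_rot: [0.842, -0.204, -0.486, -0.118]
contact_force: [-11.0, 5.2, 12.8]
gripper_width: 0.6
```

```bash
python3 - <<'E'
from h import *
goto(k0+11*A+57.5*Y); look("c11")
E
```

```text
t 15.2333 tcp [ 563.1 -305.8   95.7] F(A,Y,B) [17.2, -0.4, -4.2] w 0.6
shift tool mm [-2.5  1.2  0.6] rot deg [ 0.    0.01 -0.  ]
red n 22 px 261.68 194.0 A,Y rel k0 2.0882905102931435 64.57156231912982
```

View pics/c11.png

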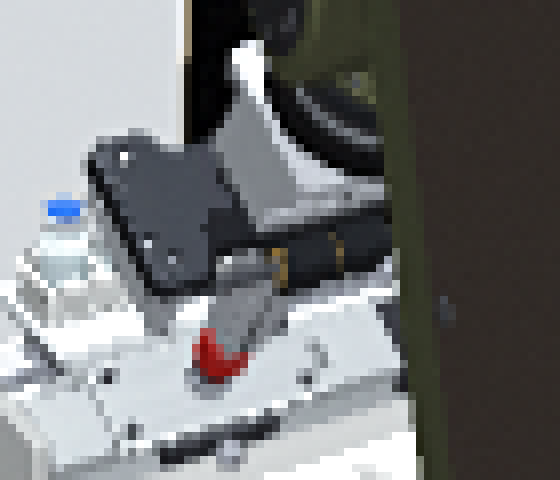

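jog_arm:
  plan:
    - [-0.003,0,0,0,0,0]
    - [-0.006,0,0,0,0,0]
    - [-0.012,0,0,0,0,0]
    - [-0.015,0,0,0,0,0]
    - [-0.015,0,0,0,0,0]
    - [-0.015,0,0,0,0,0]
    - [-0.015,0,0,0,0,0]
    - [-0.015,0,0,0,0,0]
    - [-0.01,0,0,0,0,0]
    - [0,0,0,0,0,0]

```text
time: 16.12
tool_pos: [516.1, -281.7, 188.8]
eef_rot: [0.842, -0.205, -0.485, -0.118]
contact_force: [-0.2, -0.1, 0.1]
gripper_width: 0.2
```

jog_arm:
  plan:
    - [0,0.012,0.012,0,0,0]
    - [0,0.015,0.015,0,0,0]
    - [0,0.015,0.015,0,0,0]
    - [0,0.015,0.015,0,0,0]
    - [0,0.015,0.015,0,0,0]
    - [0,0.015,0.015,0,0,0]
    - [0,0.012,0.012,0,0,0]
    - [0,0,0,0,0,0]
    - [0,0,0,0,0,0]

```text
time: 16.87
tool_pos: [394.3, -330.6, 136.8]
eef_rot: [0.841, -0.205, -0.486, -0.119]
contact_force: [-0.5, -0.1, 0.6]
gripper_width: 0.3
```

```bash
python3 - <<'E'
from h import *
ims=[];P={}
for n,(x0,y0,x1,y1) in(("side",(205,120,305,220)),("top",(285,130,385,230))):
    p,d=vision.snapshot(n); P[n]=p; ims.append(cv2.resize(p[y0:y1,x0:x1,::-1],(400,400),interpolation=3))
    g=k0-2*A+57.5*Y; v,u=np.nonzero(redmask(p,proj(n,g)[0],9)); 
    if len(u):
        D=unproj(n,np.c_[u,v],d[v,u])-k0; print(n,len(u),"A",np.percentile(D@A,[5,25,50,75,95]).round(1),"Y",np.percentile(D@Y,[2,50,98]).round(1))
    p0=cv2.imread(f"pics/{n}0.png")[...,::-1]; d0=np.load(f"d_{n}.npy"); v,u=np.nonzero(redmask(p0,proj(n,k0)[0],9)); D=unproj(n,np.c_[u,v],d0[v,u])-k0
    print("  start",len(u),"A",np.percentile(D@A,[5,25,50,75,95]).round(1),"Y",np.percentile(D@Y,[2,50,98]).round(1))
cv2.imwrite("pics/c12.png",np.hstack(ims)); goto(k0)
E
```

```text
side 42 A [-5.3  3.7  7.2  8.4 10.7] Y [47.9 60.8 67.8]
  start 41 A [-3.8  1.1  6.8  9.8 11.2] Y [-7.8  3.4 10.9]
top 32 A [ 2.9  6.8  8.8 10.9 14.4] Y [48.6 57.2 65.9]
  start 35 A [ 3.1  5.4  7.8 10.  13.1] Y [-8.8  0.2  8.9]
t 16.9667 tcp [ 395.2 -330.2  137.4] F(A,Y,B) [-0.8, -0.1, 0.1] w 0.4
shift tool mm [113.7 -40.  -98.1] rot deg [-0.    0.01 -0.01]
```

View pics/c12.png

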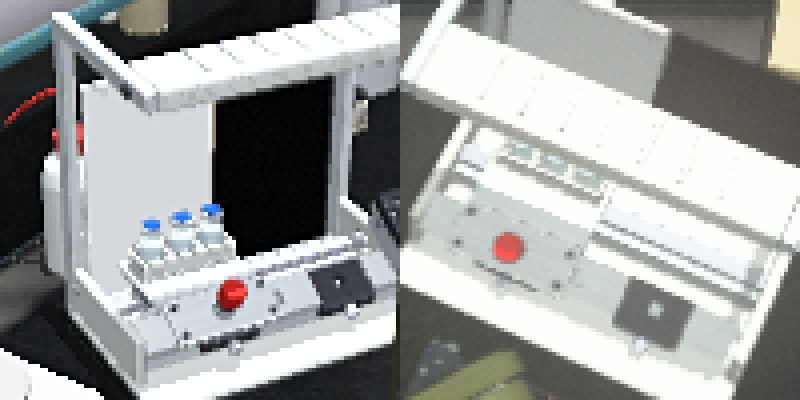

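```bash
python3 -c "
from station import job; print(job.job_done())"
```

```text
the job is handed in; nothing more can be done
None
```

The carriage is locked in front of the white (left) panel, with the knob home and all three vials standing. I handed the job in at about 17 s; it reports no verdict.

**What I did:**
- **Pull:** I pulled the knob along its axis until it clicked. A further pull met the stop at 32 N.
- **Slide:** I slid the carriage about 56 mm left with the knob still out, then pushed the knob off its detent.
- **Lock:** I let the knob ride loosely between the fingers while sliding on, until the carriage stopped dead at about +57 to +58 mm.

**Last checks:**
- **Locked:** The carriage held against about 33 N to the left. I did not test it to the right.
- **Knob home:** Pressing on the knob top met a firm stop at 17 N. That was about 2 mm deeper than I had worked out from the pictures, which is within my error for the knob's position. After I backed off, the knob's depth matched the start picture to within about 1 mm in both cameras.
- **Vials and bench:** The vials are upright in their nest in the last pictures. I saw no contact with other things on the bench, but I did not measure the timer, tub or marker again.
- **Side camera:** It looks almost along the knob's axis, so its picture alone could not show the knob snapping in. I relied on touch and depth for that.

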